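Set a carrom-stand leg to its mark and clamp it

TASK

Get the carrom stand's leg ready on its bamboo rest: first press the round cap on the tube's housing down until it is fully home, then draw the sliding leg out by its crossbar against its spring until its pointer lines up with the brass length mark. Holding the leg there, slide the brass cam lever fully closed against its stop by squeezing it towards the leg's black cheek plate, and finish still pinching lever and cheek together with the leg on its mark: do not let go at the end. Do not close the lever before the leg is on its mark, and leave the pot, striker, ring and coin where they are.

Things in the scene. Friction and masses are not known exactly. Their poses are not given: they have to be found in the camera images.
- rest: Fixed bamboo slab 110 x 360 x 18 mm on the work surface; origin: centre of its underside. +y: the way the leg is drawn out; +x: the side with mark and cam lever. All heights z are above the work surface. A telescopic leg lies along y at x 0, z 34 mm: fixed outer tube (26 mm thick, y -170 to -50) with a 44 mm square housing at y -115, top at z 60 mm, and a sliding steel inner leg.
- cap_top (a point): Centre of the top face of the black round cap (32 mm across, 7 mm thick) on the housing. Fully home its underside is flush on the housing and this point is at z = 67 mm; at the start it stands 5 to 8 mm higher.
- cap (a joint): Travel of the cap, in m: grows as it is pressed down, 0.008 = fully home against a hard stop. Stiff push fit: about 7 N to move, stays where left.
- leg (a joint): How far the leg is drawn out, in m: 0 = fully in (as at the start), grows along the rest's +y, stop at 0.100. A spring pulls it back in with 4 to 5 N at all times, so it slides home if let go. Fingers bearing on the crossbar from its inner side (rest -y) can draw it out while straddling cheek and tab; closing them along the rest's x then closes the lever.
- leg_bar (a point): Centre of the leg's crossbar, a steel round bar 12 mm thick, 110 mm long, lying along the rest's x at z 72 mm on a 16 mm wide stem. Moves with the leg (rest x 0, y +4 mm with the leg fully in). Cheek and lever tab stand behind it (rest -y side), 10 to 46 mm from its centreline; behind and beside them nothing stands higher than z 48 mm within 40 mm.
- cheek (a point): Black upright plate fixed to the leg, 7 mm thick in x, 36 mm long in y, top at z 96 mm; this point: on its outer face (to be pinched, rest x -25 mm), centred in y (28 mm behind the crossbar's centre), z 72 mm. It does not give in x. Stands on the leg's black carriage block, 48 x 48 mm, top at z 44 mm.
- thumb_tab (a point): Upright brass tab of the cam lever, opposite the cheek, riding on the leg: 7 mm thick in x, 36 mm long in y, z 46 to 99 mm. This point: on its outer face, centred in y, z 72 mm; rest x +25 mm open, +11 mm closed. Cheek and tab measure 50 mm over their outer faces when open, 36 mm closed, then centred on rest x -7 mm, where the pinch should centre. A brass cam disc, top at z 58 mm, lies between them.
- lever (a joint): Travel of the cam lever, in m: 0 = open (at the start), grows as the tab slides towards the cheek (rest -x), 0.014 = fully closed against a hard stop. Friction about 5 N; stays where left.
- leg_index (a point): Tip of the pointer on the sliding leg, a thin 3 mm fin pointing to rest +x at z = 34 mm, 61 mm ahead (rest +y) of the crossbar's centre. Set right when its y in the rest's frame equals the mark's.
- mark: Fixed brass length mark, 13 mm high, on the rest's upper face beside the leg, with a 3 mm fin that points to the leg (rest -x); origin at the fin's line, at the foot; axes parallel to the rest's. Lies 45 to 85 mm further out along rest y than the pointer's starting place.
- pot: Jute-brown ceramic pot, 72 mm across, 70 mm high, on the work surface; origin at its underside centre. Leave alone.
- striker: Teal striker disc, 41 mm across, 10 mm thick; origin at its underside centre. Leave alone.
- pocket_ring: Copper ring, 54 mm across, 8 mm high; origin at its underside centre. Leave alone.
- coin: Ivory coin, 32 mm across, 8 mm thick; origin at its underside centre. Leave alone.

How it is judged:
On the way, in this order (a step that is already met when the one before it is completed fails the run):
1. cap pressed fully home, leg still in and lever still open (value of joint cap above 0.0065 m and value of joint leg below 0.015 m and value of joint lever below 0.005 m), for 0.2 s.
2. leg held on its mark with the lever still open (y of leg_index in the frame of mark between -0.004 and 0.004 m and value of joint lever below 0.005 m and value of joint cap above 0.0065 m), for 0.2 s.
At the end, for the whole second after the job is handed in: Cap within 1.5 mm of home, leg pointer within 4 mm of the mark, cam lever within 1.5 mm of fully closed, the fingers still pinching the cheek and the lever's tab with more than 2 N each, bystanders within 30 mm of their places (value of joint cap above 0.0065 m and y of leg_index in the frame of mark between -0.004 and 0.004 m and value of joint lever above 0.0125 m and contact force between the fingers and cheek_plate above 2 N and contact force between the fingers and lever above 2 N and distance of each of pot, striker, pocket_ring, coin from where it was at the start of the episode below 0.03 m); the arm keeps its last pose, push and grip.
It fails at once if lever closed while the leg is off its mark (value of joint lever above 0.007 m and not (y of leg_index in the frame of mark between -0.006 and 0.006 m)).
It fails at once if a bystander disturbed (distance of any of pot, striker, pocket_ring, coin from where it was at the start of the episode above 0.03 m).
It also fails if it takes over 42 s, if anything falls off the work surface, if the arm or the gripper's body presses on something with over 40 N, if the wrist force passes 120 N, or if a joint passes its speed limit or range.

ROBOT

A 6-joint arm with a two-finger parallel gripper is mounted at the origin on the work surface. World frame = base frame: x ahead of the robot, y to its left, z up, the work surface at z = 0. Lengths are in m, angles in rad, forces in N, time in s.
With the tool pointing down it reaches from about 0.375 to 0.975 m from the base axis. Payload 3.8 kg.
Tool frame: the origin (TCP) lies on the centre line of the jaws, within the pads' length; the fingertips stand 25 mm ahead of it and the grasp point (between the pads) lies 6 mm ahead of it; z points along the fingers, y is the line along which they close (so a half turn about z gives the same grasp; the last joint's range is limited). The gripper opens to 85 mm and grips with 20 to 120 N. Pads are 22 mm wide; open, the fingers measure 114 mm over their backs; the gripper's body (76 mm by 85 mm) begins 54 mm behind the grasp point. The pads swing forward as they close: fully open they stand 13 mm farther back than shut.
Start: joints at [1.087, 0.264, 1.604, -0, 1.274, -0.037], TCP at [0.292, 0.609, 0.256] pointing down, gripper open.
Joint ranges: [-2.63, 2.63], [-0.94, 2.18], [0.31, 2.57], [-1.31, 4.45], [0, 2.66], [-2.55, 2.55]. Speed limits (rad/s): [2.57, 2.57, 3.14, 3.14, 3.14, 3.14].

INTERFACE

Orientations are given as a rotation vector (axis times angle).
In Python, from workcell import bot gives the robot as it stands. The module is installed in compiled form; this text tells all that it offers.
- The arm moves only by the tool play_rows, never from a script. Its argument "commands" is a list that holds one entry, the list of rows, each a list of 7 numbers: the shift along the tool's x, y, z as a fraction of full scale, then the turn, a rotation vector about the tool's x, y, z as a fraction of full scale, then the closure, from -1 (fully open) to 1 (shut). A call has 1 to 8 rows; each row is the pose to reach, as a shift and turn from the pose commanded when the call began, along the tool's axes at that moment, turning the shorter way round; what a row does not reach only later rows make up. Full scale, the value 1, is 60 cm for a shift and 180 degrees for a turn. A row lasts 1/10 s, in which the tool goes at most 50 mm and 8.59 degrees, less where a joint would pass 70% of its speed; a pose out of reach is approached as far as the arm can. A call with a number of a shift or a turn outside -1 to 1 is refused whole. A call with a gripper value outside its range is refused whole. The fingers move at their own pace and stop on an object; "force" is the grip in N (left out, the last holds). Time passes only in rows, so rows that repeat a pose let the fingers close. It gives the time, the measured TCP pose, the force, the opening and the grip force at its end, in the units of the state.
- bot.read_state(): the state, without advancing time (a new reading comes with each control period).
- bot.read_camera(name): name is "scene" or "top" or "wrist"; returns the picture (384x512x3 uint8, blue, green, red); there is no depth.
- bot.camera_params(name): a dict with "fov_y" (degrees; the focal length in pixels is half the picture's height over the tangent of half this angle, whatever the lens; pixels are square), "cx", "cy" (the principal point, pixels), "rvec" (rotation vector, rad) and "tvec" (3), from world to camera coordinates, as OpenCV has them. Camera axes: x right, y down, z forward; pixel columns grow to the right and rows downward; lengths in m; the calibration is good to about 2 mm. A picture is of the moment at which its call begins: read the wrist's pose just before it. camera_params takes no time and is no camera call; for the wrist camera it gives the pose at the moment of the call.
- bot.finish_job(): hands the job in; it is judged then, once.
The state is a dict: "time": time; "q": joint angles; "joint_vel": joint speeds; "joint_torque": joint torques, N m; "tool_pos": TCP position; "tcp_rot": TCP orientation; "wrist_force": force on the tool from outside, world axes, zero at the start; "torque": the same for the moment, N m; "width": opening from 0.0 (shut) to 1.0 (fully open); "grip_force": force on a finger pad.
Only numpy, scipy, OpenCV 4.12 (cv2) and the standard library are available. Lean on these libraries where they do the work, as an engineer would, in place of code of your own. Each camera call takes 0.05 s, during which the arm holds its last target. There are 200 camera calls.

## Working session

There is one attempt and no reset: what is moved stays moved. The work goes in short steps, Python scripts to look and compute and a tool call to move; the robot and the scene stay as the last step left them, time stands still between calls to the robot, and variables do not carry over. Pictures are saved under pics/ and viewed, at most 10 in all, crops included, and the job is handed in when it is done.

Besides the shell and the picture viewer there is one more tool, called after "Call:" by a JSON object that holds its "method" and its "body", one argument or row to a line. play_rows: Moves the arm, as the interface text tells. Its arguments: {"type":"object","properties":{"commands":{"type":"array"},"force":{"type":"number"}},"required":["commands"]}

```bash
mkdir -p pics; cat > h.py <<'E'
import numpy as np, cv2
from workcell import bot
from scipy.spatial.transform import Rotation as R
def cam(n):
    p=bot.camera_params(n); f=192/np.tan(np.radians(p["fov_y"])/2)
    return f,p["cx"],p["cy"],R.from_rotvec(np.ravel(p["rvec"])).as_matrix(),np.ravel(p["tvec"])
def ray(c,u,v,z):
    f,cx,cy,M,t=c; o=-M.T@t; d=M.T@np.array([(u-cx)/f,(v-cy)/f,1]); return o+d*(z-o[2])/d[2]
def proj(c,P):
    f,cx,cy,M,t=c; q=M@np.asarray(P)+t; return np.array([cx+f*q[0]/q[2],cy+f*q[1]/q[2]])
E
python3 - <<'E'
from h import *
s=bot.read_state();print({k:np.round(v,3) for k,v in s.items()})
for n in("top","scene"):
    c=cam(n);im=bot.read_camera(n);cv2.imwrite(f"pics/{n}0.png",im);print(n,c[0],np.round(-c[3].T@c[4],3))
a=cv2.imread("pics/top0.png");b=cv2.imread("pics/scene0.png")
cv2.imwrite("pics/a.png",cv2.resize(a,(800,600),interpolation=2))
cv2.imwrite("pics/b.png",cv2.resize(b,(800,600),interpolation=2))
E
```

```text
{'time': np.float64(0.0), 'q': array([ 1.087,  0.265,  1.605,  0.   ,  1.274, -0.037]), 'joint_vel': array([ 0.001, -0.   ,  0.001, -0.002,  0.002,  0.002]), 'joint_torque': array([-2.0000e-03, -5.1510e+01, -3.6732e+01, -0.0000e+00,  1.3000e-02,
       -0.0000e+00]), 'tool_pos': array([0.291, 0.608, 0.255]), 'tcp_rot': array([-6.960e-01, -3.063e+00,  3.000e-03]), 'wrist_force': array([-0.124, -0.296,  0.015]), 'torque': array([-0.034, -0.003, -0.022]), 'grip_force': np.float64(0.0), 'width': np.float64(1.001)}
top 387.52988542061377 [ 0.461 -0.068  0.728]
scene 445.38072976171213 [1.031 0.028 0.591]
```

View pics/a.png

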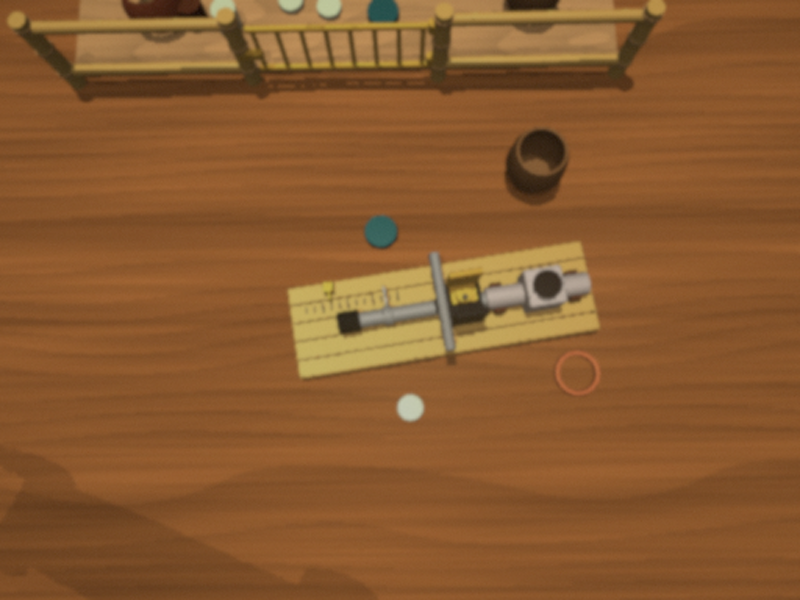

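View pics/b.png

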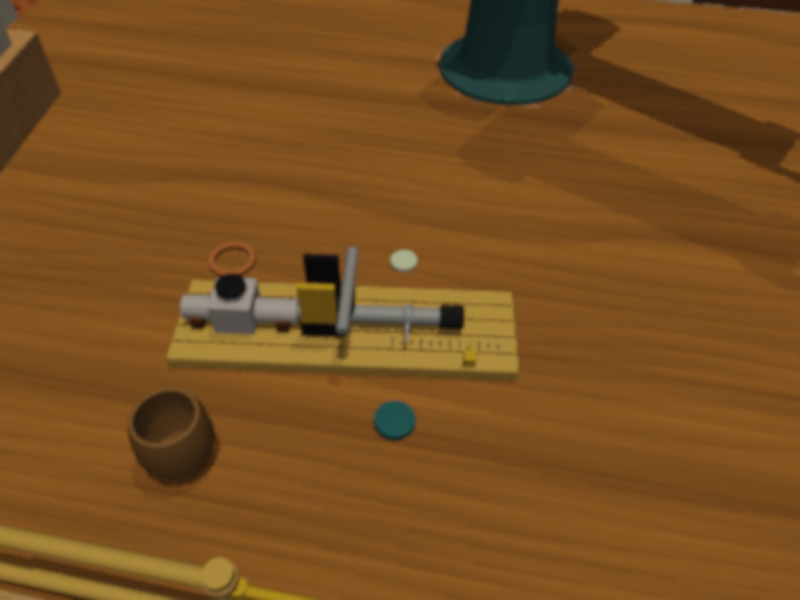

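The top view shows the rest with corners near (288,290), (580,242), (598,328), (300,378) in the 800 px picture. The cap is at (547,284), the crossbar runs (435,254)-(451,350), the mark is at (328,289) and the pointer tip is near (386,291). Rest +y points left in the image and +x points up.

```bash
python3 - <<'E'
from h import *
k=.64
for n in("top","scene"):
    c=cam(n);im=cv2.imread(f"pics/{n}0.png");hsv=cv2.cvtColor(im,cv2.COLOR_BGR2HSV)
    m=cv2.inRange(hsv,(19,60,90),(35,255,255))
    m=cv2.morphologyEx(m,cv2.MORPH_OPEN,np.ones((2,2)))
    if n=="top": m[:145]=0
    else: m[310:]=0
    m=cv2.morphologyEx(m,cv2.MORPH_CLOSE,np.ones((25,25)))
    cs=max(cv2.findContours(m,0,2)[0],key=cv2.contourArea)[:,0]
    W=np.array([ray(c,u,v,.018)[:2] for u,v in cs]).astype(np.float32)
    r=cv2.minAreaRect(W);print(n,r,np.round(cv2.boxPoints(r),4).tolist())
    hull=cv2.approxPolyDP(cv2.convexHull(cs),5,True)[:,0];print(hull.tolist(),[np.round(ray(c,u,v,.018)[:2],4).tolist() for u,v in hull])
    pts={"top":dict(cap=(547,284,.073),b1=(435,254,.077),b2=(451,350,.077),mark=(328,289,.025),ptr=(386,290,.034)),
     "scene":dict(cap=(231,286,.073),b1=(343,328,.072),b2=(352,251,.072),mark=(470,350,.025),ptr=(406,342,.034))}[n]
    for q,(u,v,z) in pts.items(): print(q,np.round(ray(c,u*k,v*k,z),4))
    if n=="top": cr=im[145:250,175:395]
    else: cr=im[150:250,100:345]
    cv2.imwrite(f"pics/{n}c.png",cv2.resize(cr,None,fx=3.2,fy=3.2,interpolation=cv2.INTER_CUBIC))
a=cv2.imread("pics/topc.png");b=cv2.imread("pics/scenec.png");w=max(a.shape[1],b.shape[1])
p=lambda x:cv2.copyMakeBorder(x,0,0,0,w-x.shape[1],0)
o=np.vstack([p(a),p(b)])[:600];print(o.shape,a.shape);cv2.imwrite("pics/c.png",o[:,:800])
E
```

```text
top ((0.5763811469078064, -0.11700212955474854), (0.11034467071294785, 0.3567040264606476), 8.264957427978516) [[0.4961000084877014, 0.051600001752376556], [0.5473999977111816, -0.30140000581741333], [0.6565999984741211, -0.2856000065803528], [0.6053000092506409, 0.0674000009894371]]
[[372, 158], [381, 211], [192, 240], [188, 185]] [[0.651, -0.2855], [0.5503, -0.2956], [0.5021, 0.0519], [0.6047, 0.0607]]
cap [ 0.5948 -0.2285  0.073 ]
b1 [ 0.6298 -0.106   0.077 ]
b2 [ 0.5232 -0.1206  0.077 ]
mark [0.6027 0.0188 0.025 ]
ptr [ 0.5986 -0.0502  0.034 ]
scene ((0.5566854476928711, -0.11666908860206604), (0.1760646104812622, 0.3581353724002838), 8.593063354492188) [[0.44290000200271606, 0.047200001776218414], [0.49639999866485596, -0.3068999946117401], [0.6704999804496765, -0.28060001134872437], [0.6169999837875366, 0.07349999994039536]]
[[332, 239], [121, 235], [108, 226], [124, 180], [256, 161], [328, 189]] [[0.6087, 0.0709], [0.6662, -0.2555], [0.6537, -0.2826], [0.5543, -0.2962], [0.462, -0.0794], [0.5045, 0.0556]]
cap [ 0.5988 -0.2261  0.073 ]
b1 [ 0.6284 -0.1029  0.072 ]
b2 [ 0.525  -0.1192  0.072 ]
mark [0.5944 0.0192 0.025 ]
ptr [ 0.6041 -0.0456  0.034 ]
(600, 784, 3) (336, 704, 3)
```

View pics/c.png

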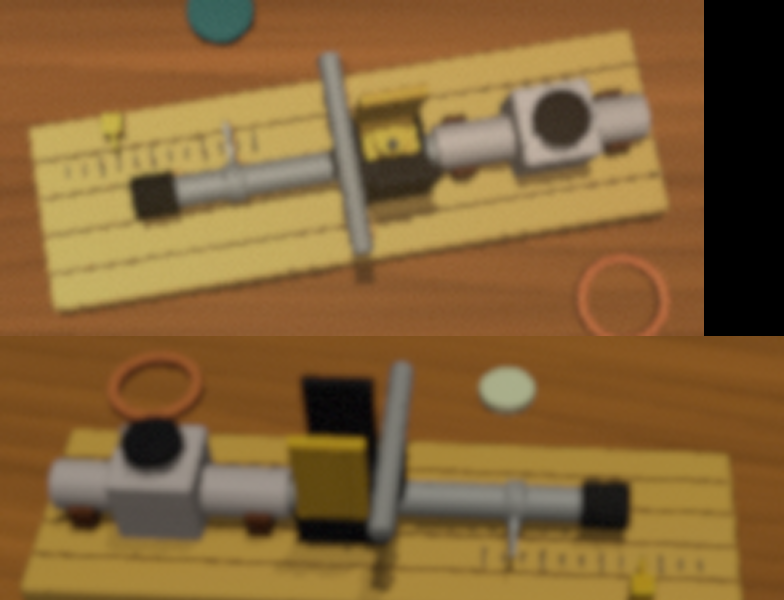

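```bash
cat >> h.py <<'E'
YAW=8.2
C=np.array([.577,-.117]);X=np.array([np.cos(np.radians(YAW)),np.sin(np.radians(YAW))]);Y=np.array([-X[1],X[0]])
def rest(x,y,z): p=C+X*x+Y*y; return np.array([*p,z])
def torest(p): d=np.asarray(p)[:2]-C; return np.array([d@X,d@Y])
def plan(P,yaw=YAW):
    s=bot.read_state();M=R.from_rotvec(s["tcp_rot"])
    T=R.from_matrix(np.array([[-np.sin(np.radians(yaw)),np.cos(np.radians(yaw)),0],[np.cos(np.radians(yaw)),np.sin(np.radians(yaw)),0],[0,0,-1]]).T)
    print("shift",np.round(M.inv().apply(np.asarray(P)-s["tool_pos"])/.6,4),"turn",np.round((M.inv()*T).as_rotvec()/np.pi,4),"rest",np.round(torest(s["tool_pos"]),4),"z",round(s["tool_pos"][2],4),"F",np.round(s["wrist_force"],1),"w",round(float(s["width"]),3),"t",s["time"])
E
python3 - <<'E'
from h import *
plan([.595,-.2295,.19]); print(rest(0,-.115,0))
E
```

```text
shift [-1.0597 -1.0402  0.1105] turn [-6.000e-04  3.000e-04  3.122e-01] rest [-0.1793  0.7585] z 0.2551 F [ 0.4 -0.4  0.2] w 0.999 t 0.1
[ 0.59340233 -0.23082427  0.        ]
```

Call:
{"method": "play_rows", "body": {
  "commands": [
    [[-1, -0.98, 0.02, 0, 0, 0.312, 1], [-1, -0.98, 0.02, 0, 0, 0.312, 1], [-1, -0.98, 0.02, 0, 0, 0.312, 1], [-1, -0.98, 0.02, 0, 0, 0.312, 1], [-1, -0.98, 0.02, 0, 0, 0.312, 1], [-1, -0.98, 0.02, 0, 0, 0.312, 1], [-1, -0.98, 0.02, 0, 0, 0.312, 1], [-1, -0.98, 0.02, 0, 0, 0.312, 1]]
  ],
  "force": 30
}}

```text
time: 0.9
tool_pos: [0.4283, 0.2308, 0.2503]
tcp_rot: [2.058, 2.374, -0.0]
wrist_force: [0.6, -0.6, -0.5]
width: -0.004
grip_force: 0.0
```

```bash
python3 - <<'E'
from h import *
plan([.5945,-.2295,.16])
E
```

```text
shift [-0.7988  0.1653  0.1505] turn [-0.      0.     -0.0002] rest [-0.0976  0.3655] z 0.2503 F [ 0.6 -0.6 -0.5] w -0.004 t 0.9
```

Call:
{"method": "play_rows", "body": {
  "commands": [
    [[-0.8, 0.165, 0.15, 0, 0, 0, 1], [-0.8, 0.165, 0.15, 0, 0, 0, 1], [-0.8, 0.165, 0.15, 0, 0, 0, 1], [-0.8, 0.165, 0.15, 0, 0, 0, 1], [-0.8, 0.165, 0.15, 0, 0, 0, 1], [-0.8, 0.165, 0.15, 0, 0, 0, 1], [-0.8, 0.165, 0.15, 0, 0, 0, 1], [-0.8, 0.165, 0.15, 0, 0, 0, 1]]
  ]
}}

```text
time: 1.7
tool_pos: [0.5622, -0.1391, 0.1776]
tcp_rot: [-2.056, -2.375, 0.0]
wrist_force: [1.0, 0.9, 0.2]
width: 0.004
grip_force: 0.0
```

Call:
{"method": "play_rows", "body": {
  "commands": [
    [[-0.14, 0.027, 0.027, 0, 0, 0, 1], [-0.14, 0.027, 0.027, 0, 0, 0, 1], [-0.14, 0.027, 0.027, 0, 0, 0, 1]]
  ]
}}

```text
time: 2.0
tool_pos: [0.5904, -0.2222, 0.1602]
tcp_rot: [-2.061, -2.371, 0.002]
wrist_force: [-0.8, 0.1, 0.1]
width: 0.002
grip_force: 0.0
```

```bash
python3 - <<'E'
from h import *
plan([.5945,-.2295,.105])
im=bot.read_camera("wrist");sc=bot.read_camera("scene")
c=cam("wrist");print(proj(c,[.5945,-.2295,.073]),proj(c,rest(-.018,.004,.072)))
o=np.hstack([im,sc]);cv2.imwrite("pics/d.png",cv2.resize(o,(800,300)))
E
```

```text
shift [-0.013   0.0053  0.092 ] turn [-0.0005  0.0002 -0.0011] rest [-0.0018 -0.106 ] z 0.1602 F [-0.8  0.1  0.1] w 0.002 t 2.0
[255.83170729 219.13408754] [225.42353722  39.83213874]
```

View pics/d.png

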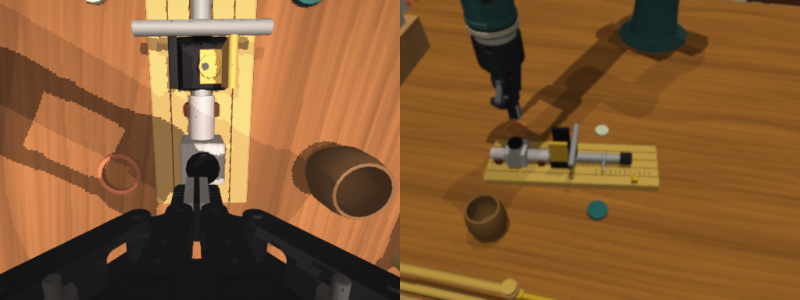

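The wrist view shows the cap centred at about (260,215) full-resolution. The bar runs (132,28)-(272,27) in the half-scale picture, so it is centred at about (259,35). The rest's long edges look vertical, so the yaw is aligned.

```bash
python3 - <<'E'
from h import *
c=cam("wrist")
for n,u,v,z in(("cap",203,168,.074),("bL",132,28,.074),("bR",272,27,.074),("chL",172,60,.09),("tabR",234,62,.095),("eL",148,150,.018),("eR",247,150,.018),("eL",153,60,.018),("eR",252,60,.018)):
    p=ray(c,u*1.28,v*1.28,z);print(n,np.round(p,4),np.round(torest(p),4))
plan([.595,-.2295,.105])
E
```

```text
cap [ 0.5968 -0.2256  0.074 ] [ 0.0041 -0.1104]
bL [ 0.5244 -0.1187  0.074 ] [-0.0523  0.0059]
bR [ 0.6326 -0.1024  0.074 ] [0.0571 0.0065]
chL [ 0.5599 -0.1388  0.09  ] [-0.0201 -0.0191]
tabR [ 0.6052 -0.1341  0.095 ] [ 0.0254 -0.0209]
eL [ 0.536  -0.2332  0.018 ] [-0.0571 -0.1092]
eR [ 0.6475 -0.2171  0.018 ] [ 0.0555 -0.1091]
eL [ 0.5325 -0.1363  0.018 ] [-0.0468 -0.0128]
eR [ 0.6335 -0.1218  0.018 ] [ 0.0552 -0.0128]
shift [-0.0198  0.0065  0.0932] turn [-0.0006 -0.0005 -0.0004] rest [-0.002  -0.1021] z 0.161 F [-0.4  0.6 -0.6] w 0.001 t 2.1
```

Call:
{"method": "play_rows", "body": {
  "commands": [
    [[-0.013, 0.005, 0.07, 0, 0, 0, 1], [-0.013, 0.005, 0.07, 0, 0, 0, 1]]
  ]
}}

```text
time: 2.3
tool_pos: [0.5907, -0.2227, 0.1151]
tcp_rot: [-2.049, -2.369, 0.004]
wrist_force: [-0.9, 1.1, -1.2]
width: 0.001
grip_force: 0.0
```

Call:
{"method": "play_rows", "body": {
  "commands": [
    [[0, 0, 0.008, 0, 0, 0, 1], [0, 0, 0.016, 0, 0, 0, 1], [0, 0, 0.023, 0, 0, 0, 1], [0, 0, 0.027, 0, 0, 0, 1], [0, 0, 0.027, 0, 0, 0, 1]]
  ]
}}

```text
time: 2.8
tool_pos: [0.5944, -0.225, 0.1042]
tcp_rot: [2.056, 2.375, 0.0]
wrist_force: [0.4, -0.2, 0.1]
width: 0.002
grip_force: 0.0
```

Call:
{"method": "play_rows", "body": {
  "commands": [
    [[0.001, 0.002, 0.005, 0, 0, 0, 1], [0.001, 0.002, 0.01, 0, 0, 0, 1], [0.001, 0.002, 0.014, 0, 0, 0, 1], [0.001, 0.002, 0.014, 0, 0, 0, 1]]
  ]
}}

```text
time: 3.2
tool_pos: [0.5959, -0.2245, 0.0961]
tcp_rot: [2.056, 2.375, 0.001]
wrist_force: [-0.1, 0.1, 3.6]
width: 0.001
grip_force: 1.7
```

```bash
python3 - <<'E'
from h import *
plan([.5955,-.2275,.09])
E
```

```text
shift [-0.0048 -0.0014  0.0102] turn [0.0003 0.0001 0.0002] rest [ 0.0034 -0.1091] z 0.0961 F [-0.1  0.1  3.6] w 0.001 t 3.2
```

Contact at TCP z≈0.096. I'll keep pressing, stepwise.

Call:
{"method": "play_rows", "body": {
  "commands": [
    [[-0.003, 0, 0.005, 0, 0, 0, 1], [-0.003, 0, 0.008, 0, 0, 0, 1], [-0.003, 0, 0.01, 0, 0, 0, 1], [-0.003, 0, 0.01, 0, 0, 0, 1]]
  ]
}}

```text
time: 3.6
tool_pos: [0.5963, -0.2255, 0.092]
tcp_rot: [-2.056, -2.375, -0.002]
wrist_force: [-4.2, 5.4, 13.4]
width: 0.003
grip_force: 6.9
```

Call:
{"method": "play_rows", "body": {
  "commands": [
    [[0, 0, 0.003, 0, 0, 0, 1], [0, 0, 0.006, 0, 0, 0, 1], [0, 0, 0.006, 0, 0, 0, 1]]
  ]
}}

```text
time: 3.9
tool_pos: [0.5964, -0.2255, 0.0918]
tcp_rot: [-2.056, -2.375, -0.002]
wrist_force: [-11.3, 7.1, 30.4]
width: -0.003
grip_force: 15.5
```

Call:
{"method": "play_rows", "body": {
  "commands": [
    [[0, 0, -0.07, 0, 0, 0, -1], [0, 0, -0.14, 0, 0, 0, -1], [0.15, 0, -0.14, 0, 0, 0, -1], [0.15, 0, -0.14, 0, 0, 0, -1], [0.15, 0, -0.14, 0, 0, 0, -1]]
  ]
}}

```text
time: 4.4
tool_pos: [0.5817, -0.1333, 0.1698]
tcp_rot: [-2.051, -2.377, -0.001]
wrist_force: [0.2, 0.6, -0.0]
width: 0.846
grip_force: 0.0
```

```bash
python3 - <<'E'
from h import *
plan(rest(0.001,-.022,.16))
im=bot.read_camera("wrist");a=cam("wrist");t=bot.read_camera("scene")
import pickle;pickle.dump(a,open("w.pkl","wb"))
o=np.zeros((560,800,3),np.uint8);o[:384,:512]=im;o[384:524,:420]=cv2.resize(t[150:255,95:305],None,fx=2,fy=2)[:140];cv2.imwrite("pics/e.png",o)
E
```

```text
shift [-0.0087 -0.0023  0.0164] turn [-0.0002 -0.0006  0.0012] rest [ 0.0024 -0.0168] z 0.1698 F [ 0.2  0.6 -0. ] w 0.846 t 4.4
```

View pics/e.png

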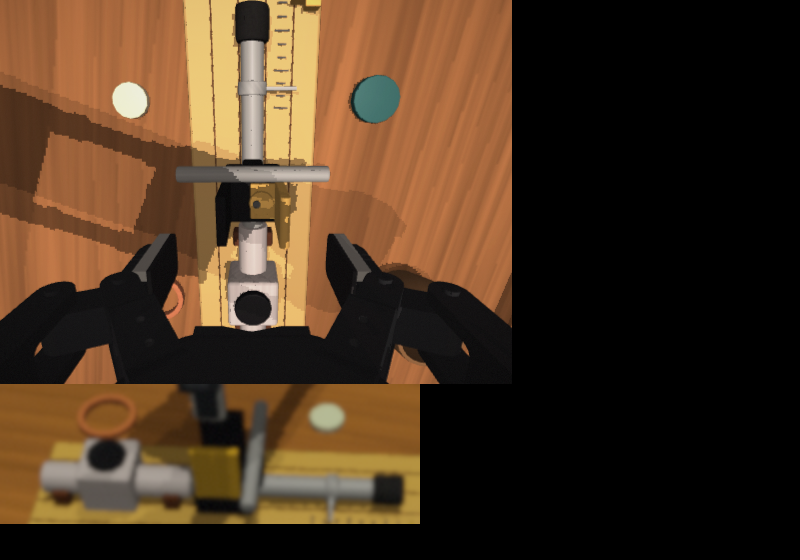

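The wrist view shows the bar from (176,174) to (330,174), cheek outer face near x=217, tab near 290 and pointer tip at (296,89). The mark is at the top edge around (312,4). In the scene inset the cap looks flush on the housing.

```bash
python3 - <<'E'
from h import *
import pickle
c=pickle.load(open("w.pkl","rb"))
for n,u,v,z in(("bL",176,174,.074),("bR",330,174,.074),("ptr",296,89,.034),("cap",253,308,.067),("fL",252,60,.047),("chk",217,243,.07),("tab",290,246,.07)):
    p=ray(c,u,v,z);print(n,np.round(torest(p),4))
im=cv2.imread("pics/e.png")[:30,280:330];h=cv2.cvtColor(im,cv2.COLOR_BGR2HSV);print(torest(ray(c,305,3,.031)),torest(ray(c,305,8,.018)))
E
```

```text
bL [-0.0513  0.0006]
bR [0.0589 0.0012]
ptr [0.0375 0.0609]
cap [ 0.0046 -0.1159]
fL [0.0027 0.0802]
chk [-0.0238 -0.055 ]
tab [ 0.0331 -0.0572]
[0.04196623 0.12198678] [0.04415048 0.12226361]
```

Call:
{"method": "play_rows", "body": {
  "commands": [
    [[-0.011, -0.002, 0.08, 0, 0, 0, -1], [-0.011, -0.002, 0.13, 0, 0, 0, -1], [-0.011, -0.002, 0.156, 0, 0, 0, -1], [-0.011, -0.002, 0.156, 0, 0, 0, -1]]
  ]
}}

```text
time: 4.9
tool_pos: [0.5803, -0.1441, 0.073]
tcp_rot: [-2.054, -2.37, 0.004]
wrist_force: [0.5, 0.6, 0.1]
width: 0.999
grip_force: 0.0
```

```bash
python3 - <<'E'
from h import *
plan(rest(0.001,-.013,.076))
E
```

```text
shift [ 0.0239  0.0027 -0.0049] turn [-0.0018 -0.0008 -0.0001] rest [-0.0006 -0.0273] z 0.073 F [0.5 0.6 0.1] w 0.999 t 4.9
```

Call:
{"method": "play_rows", "body": {
  "commands": [
    [[0.015, 0, -0.003, 0, 0, 0, -1], [0.03, 0, -0.003, 0, 0, 0, -1], [0.05, 0, -0.003, 0, 0, 0, -1], [0.07, 0, -0.003, 0, 0, 0, -1], [0.09, 0, -0.003, 0, 0, 0, -1], [0.11, 0, -0.003, 0, 0, 0, -1], [0.115, 0, -0.003, 0, 0, 0, -1], [0.115, 0, -0.003, 0, 0, 0, -1]]
  ]
}}

```text
time: 5.7
tool_pos: [0.5739, -0.0754, 0.08]
tcp_rot: [2.052, 2.374, 0.002]
wrist_force: [0.0, -3.7, 1.9]
width: 1.0
grip_force: 1.9
```

```bash
python3 - <<'E'
from h import *
plan(rest(0.001,.054,.075))
c=cam("wrist");im=bot.read_camera("wrist");t=bot.read_camera("top");s=bot.read_camera("scene")
import pickle;pickle.dump(c,open("w.pkl","wb"))
for n,i in(("w1",im),("t1",t),("s1",s)):cv2.imwrite(f"pics/{n}.png",i)
o=np.zeros((600,800,3),np.uint8);o[:384,:512]=im
z=lambda i,u,v,w,h:cv2.resize(i[v:v+h,u:u+w],None,fx=4,fy=4,interpolation=cv2.INTER_CUBIC)
a=z(t,185,170,100,50);b=z(s,230,195,100,50);o[390:590,:400]=a;o[390:590,400:800]=b
cv2.imwrite("pics/f.png",o)
E
```

```text
shift [ 0.0207 -0.0031  0.0083] turn [0.001  0.0006 0.0007] rest [0.0029 0.0416] z 0.08 F [ 0.  -3.7  1.9] w 1.0 t 5.7
```

View pics/f.png

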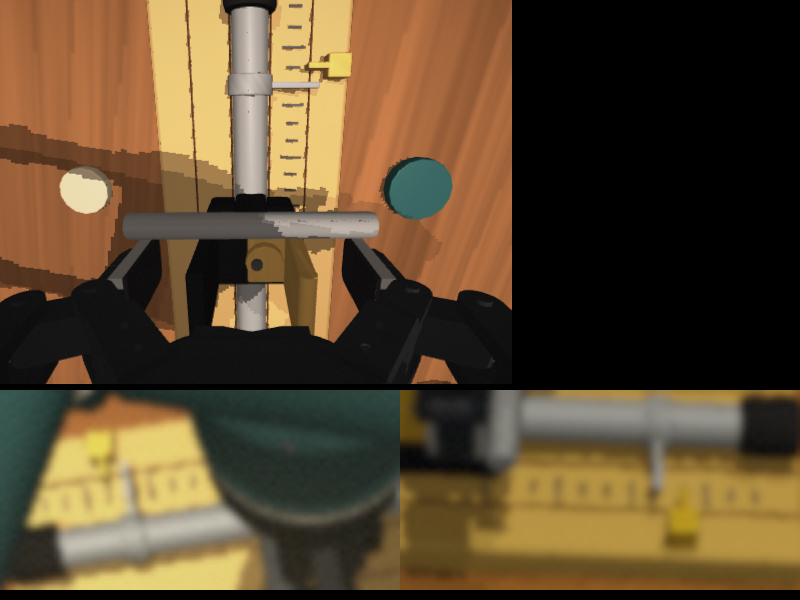

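The wrist view shows the pointer tip at (320,85) and the mark fin line at (310,66). The bar is at v≈225 and both fingers bear on its inner side, left pad x≈150, right pad x≈350.

```bash
python3 - <<'E'
from h import *
import pickle
c=pickle.load(open("w.pkl","rb"))
im=cv2.imread("pics/w1.png");h=cv2.cvtColor(im,cv2.COLOR_BGR2HSV)
print("rowprof x=312..322");
print(im[56:76,314].tolist());print(im[78:94,308].tolist())
p=torest(ray(c,318,85,.034))
for z in(.028,.031,.034):print(z,torest(ray(c,312,66,z))-p)
for n,u,v,z in(("bL",124,226,.074),("bR",379,226,.074)):print(n,torest(ray(c,u,v,z)))
# top & scene (crop px)
ct,cs=cam("top"),cam("scene")
P=torest(ray(ct,185+126/4,170+(470-390)/4,.034));M=torest(ray(ct,185+105/4,170+(472-390)/4,.031));print("top",P,M)
P=torest(ray(cs,230+256/4,195+(490-390)/4,.034));M=torest(ray(cs,230+282/4,195+(490-390)/4,.031));print("scene",P,M)
E
```

```text
rowprof x=312..322
[[121, 201, 235], [122, 202, 235], [122, 202, 235], [122, 202, 235], [122, 201, 235], [117, 199, 235], [101, 195, 235], [109, 221, 236], [107, 218, 236], [108, 218, 236], [105, 211, 236], [91, 182, 222], [36, 72, 98], [31, 63, 85], [59, 103, 137], [107, 175, 225], [110, 181, 228], [123, 202, 236], [123, 202, 236], [122, 202, 236]]
[[89, 146, 183], [88, 146, 183], [82, 135, 172], [94, 115, 139], [167, 175, 185], [183, 194, 205], [184, 193, 205], [183, 193, 203], [177, 187, 197], [139, 148, 158], [44, 60, 80], [34, 54, 77], [25, 39, 60], [27, 42, 66], [38, 58, 90], [50, 77, 120]]
0.028 [-0.00243406  0.00966685]
0.031 [-0.00299889  0.00931906]
0.034 [-0.00356371  0.00897127]
bL [-0.05213375  0.05788632]
bR [0.05858106 0.05816754]
top [0.03168936 0.11927717] [0.03289243 0.12915451]
scene [0.03622725 0.12082686] [0.03331994 0.1313758 ]
```

Call:
{"method": "play_rows", "body": {
  "commands": [
    [[0, 0, 0.009, 0, 0, 0, -1], [0.008, 0, 0.009, 0, 0, 0, -1], [0.016, 0, 0.009, 0, 0, 0, -1], [0.016, 0, 0.009, 0, 0, 0, -1], [0.016, 0, 0.009, 0, 0, 0, -1]]
  ]
}}

```text
time: 6.35
tool_pos: [0.5718, -0.0663, 0.0728]
tcp_rot: [2.056, 2.374, 0.001]
wrist_force: [2.1, -4.3, 2.7]
width: 1.006
grip_force: 1.9
```

```bash
python3 - <<'E'
from h import *
import pickle
plan(rest(-.0055,.051,.075))
c=cam("wrist");im=bot.read_camera("wrist");cv2.imwrite("pics/w2.png",im);pickle.dump(c,open("w.pkl","wb"));s=bot.read_camera("scene");plan(rest(-.0055,.051,.075))
o=np.zeros((600,800,3),np.uint8);o[:384,:512]=im;o[390:590,:400]=cv2.resize(im[50:125,260:410],(400,200),interpolation=2)
o[390:590,400:800]=cv2.resize(s[195:245,230:330],(400,200),interpolation=2);cv2.imwrite("pics/g.png",o)
E
```

```text
shift [ 0.0001 -0.0127 -0.0037] turn [0.0003 0.     0.0001] rest [0.0021 0.051 ] z 0.0728 F [ 2.1 -4.3  2.7] w 1.006 t 6.35
shift [ 0.0001 -0.0126 -0.0037] turn [0.0003 0.     0.0001] rest [0.0021 0.051 ] z 0.0728 F [ 1.6 -3.2  2.3] w 0.998 t 6.45
```

View pics/g.png

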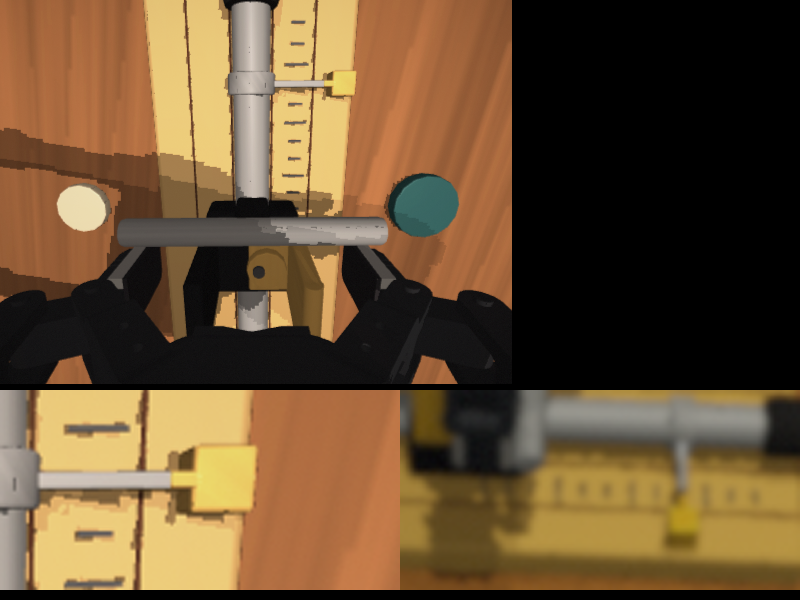

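The pointer and the mark fin are now collinear, both at row ≈83, and the lever is still open. Next I'll centre the pinch at rest x -7 mm and then close in stages.

Call:
{"method": "play_rows", "body": {
  "commands": [
    [[0, -0.006, -0.003, 0, 0, 0, -1], [0, -0.012, -0.003, 0, 0, 0, -1], [0, -0.012, -0.003, 0, 0, 0, -0.6], [0, -0.012, -0.003, 0, 0, 0, -0.4], [0, -0.012, -0.003, 0, 0, 0, -0.4]]
  ],
  "force": 20
}}

```text
time: 6.95
tool_pos: [0.5647, -0.0673, 0.0749]
tcp_rot: [2.056, 2.374, 0.001]
wrist_force: [1.9, -4.8, 3.4]
width: 0.699
grip_force: 4.0
```

```bash
python3 - <<'E'
from h import *
plan(rest(-.005,.051,.075))
im=bot.read_camera("wrist");cv2.imwrite("pics/h.png",im)
E
```

```text
shift [ 0.0001  0.0001 -0.0001] turn [0.0004 0.0001 0.0002] rest [-0.005   0.0509] z 0.0749 F [ 1.9 -4.8  3.4] w 0.699 t 6.95
```

View pics/h.png

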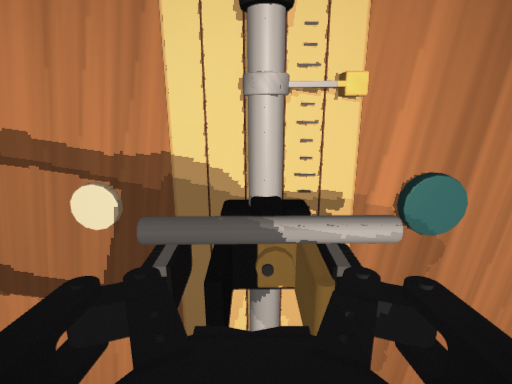

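The pointer is still aligned at row ≈84, and the right pad has reached the tab with the cheek clear. I'll close the rest of the way.

Call:
{"method": "play_rows", "body": {
  "commands": [
    [[0, 0, 0, 0, 0, 0, -0.2], [0, 0, 0, 0, 0, 0, 0], [0, 0, 0, 0, 0, 0, 0.2], [0, 0, 0, 0, 0, 0, 0.4], [0, 0, 0, 0, 0, 0, 0.6], [0, 0, 0, 0, 0, 0, 1], [0, 0, 0, 0, 0, 0, 1]]
  ],
  "force": 30
}}

```text
time: 7.7
tool_pos: [0.5652, -0.0673, 0.0759]
tcp_rot: [2.054, 2.374, 0.002]
wrist_force: [-0.2, -3.8, 9.5]
width: 0.415
grip_force: 33.7
```

```bash
python3 - <<'E'
from h import *
plan(rest(-.005,.051,.075))
im=bot.read_camera("wrist");cv2.imwrite("pics/i.png",im);s=bot.read_state();print(s["width"]*85,s["grip_force"],"Frest",s["wrist_force"][:2]@X,s["wrist_force"][:2]@Y)
E
```

```text
shift [ 0.0002 -0.0007  0.0015] turn [0.0006 0.0003 0.0003] rest [-0.0046  0.0509] z 0.0759 F [-0.2 -3.8  9.5] w 0.415 t 7.7
35.35250548835453 33.655993938446045 Frest 0.9201304688614428 -3.310644399905234
```

View pics/i.png

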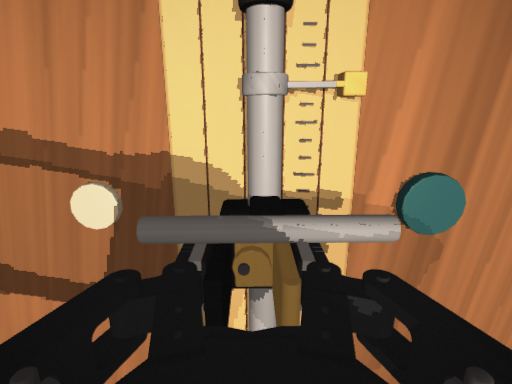

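The pads measure 35 mm apart, which matches a closed lever (36 mm). The grip is 34 N, the side force is about 1 N, and the pointer is still level with the mark at row ≈83.

```bash
python3 -c "
from workcell import bot
print(bot.finish_job())"
```

```text
the job is handed in; nothing more can be done
None
```

I handed the job in at about 8 s of the 42 s allowed: cap pressed home, leg drawn to its mark, and lever squeezed closed and still pinched at about 34 N; no verdict came back.

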